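Latch the spring bar open and stack the tins

ROBOT

A 6-joint arm with a two-finger parallel gripper is mounted at the origin on a cart in front of the work surface, level with it; the furniture and walls round the work are solid. World frame = base frame: x ahead of the robot, y to its left, z up, the work surface at z = 0. Lengths are in m, angles in rad, forces in N, time in s.
With the tool pointing down it reaches from about 0.4 to 0.825 m from the base axis. Payload 7 kg.
Tool frame: the origin (TCP) lies midway between the tips of the shut fingers; the grasp point (between the pads) lies 19 mm behind it (grip_point_offset is the distance from the TCP to the grasp point, in m); z points along the fingers, y is the line along which they close (so a half turn about z gives the same grasp; the last joint's range is limited). The gripper opens to 88 mm and grips with 3 to 60 N. Pads are 19 mm wide; open, the fingers measure 130 mm over their backs; the gripper's body (78 mm by 193 mm) begins 47 mm behind the grasp point.
Start: joints at [1.469, 0.359, 0.012, 0, -1.224, -0.288], TCP at [0.257, 0.624, 0.227] pointing down, gripper open.
Joint ranges: [-3.07, 3.07], [-1.43, 2.12], [-1.02, 1.25], [-3.03, 1.67], [-3.05, -0], [-3.03, 3.03]. Speed limits (rad/s): [2.39, 2.39, 3.01, 3.14, 3.14, 3.14].

INTERFACE

Orientations are given as [roll, pitch, yaw] about the fixed x, y, z axes, in that order (R = Rz(yaw) Ry(pitch) Rx(roll)).
In Python, from station import get_state, grab_frame, camera_params, job_done, grip_point_offset gives the robot as it stands.
- The arm moves only by the shell command python3 -m creep 'ROWS' [FORCE]. ROWS is JSON, a list that holds one entry, the list of rows, each a list of 7 numbers: the finger opening in cm, from 0 to 8.76, then the shift along the tool's x, y, z in cm, then the turn, a rotation vector about the tool's x, y, z in rad. In form: [[[fingers, tx, ty, tz, wx, wy, wz], ...]]. A call has 1 to 20 rows; each row is the pose to reach, as a shift and turn from the pose commanded when the call began, along the tool's axes at that moment; what a row does not reach only later rows make up. A row lasts 1/8 s, in which the tool goes at most 62.5 mm and 10.7 degrees, less where a joint would pass 70% of its speed; a pose out of reach is approached as far as the arm can. A call with a gripper value outside its range is refused whole. The fingers move at their own pace and stop on an object; FORCE is the grip in N (left out, the last holds). Time passes only in rows, so rows that repeat a pose let the fingers close. It gives the time, the measured TCP pose, the force, the opening and the grip force at its end, in the units of the state.
- get_state(): the state, without advancing time (a new reading comes with each control period).
- grab_frame(name): name is "scene" or "top" or "wrist"; returns the picture (420x560x3 uint8, blue, green, red); there is no depth.
- camera_params(name): a dict with "vertical_fov" (degrees; the focal length in pixels is half the picture's height over the tangent of half this angle, whatever the lens; pixels are square), "cx", "cy" (the principal point, pixels), "view" (4x4, takes a point from world to camera coordinates). Camera axes: x right, y down, z forward; pixel columns grow to the right and rows downward; lengths in m; the calibration is good to about 2 mm. A picture is of the moment at which its call begins: read the wrist's pose just before it. camera_params takes no time and is no camera call; for the wrist camera it gives the pose at the moment of the call.
- job_done(): hands the job in; it is judged then, once.
The state is a dict: "t": time; "q": joint angles; "qd": joint speeds; "joint_efforts": joint torques, N m; "eef_pos": TCP position; "ee_rot": TCP orientation; "force": force on the tool from outside, world axes, zero at the start; "moment": the same for the moment, N m; "width": finger opening in m; "gripper_force": force on a finger pad.
Only numpy, scipy, OpenCV 4.12 (cv2) and the standard library are available. Lean on these libraries where they do the work, as an engineer would, in place of code of your own. Each camera call takes 0.05 s, during which the arm holds its last target. There are 200 camera calls.

TASK

Swing the spring-loaded bar off the closed grey tin in the stacking station, hold it open against its spring and slide its bolt out behind the keeper post, so that the bar stays open by itself when you let go. Then build the column: stack the middle-sized tin and after it the smallest one on the tin in the station, each centred and square on the one below, and let go. Leave the bar latched open, and do not disturb the other things on the bench.

Things in the scene. Friction and masses are not known exactly. Their poses are not given: they have to be found in the camera images.
- station: Fixed station of 12 mm plywood (L-shaped base, 260 x 220 mm outline; the +x+y quarter is open bench) and steel. Origin: underside centre of that outline, z up. Bay for the column centred at (-65, +50) mm, floor 12 mm up, between low aluminium strips 22 mm high. Hinge post, 18 mm thick (28 mm cap), 102 mm high, at (-65, -65) mm.
- keeper_top (a point): Top centre of the keeper: fixed upright steel post, 97 mm high, 12 mm wide across the bar's travel, 28 mm long along the bar's radius, 171 mm from the hinge axis (inner face 157 mm from it), at bar angle 1.55. Axes as the station's.
- bar (a joint): Angle of the spring bar about its upright hinge, rad. 0: at rest on its stop, across the bay over the bottom tin, along the station's +y; grows clockwise seen from above to a stop at 1.95; at a it points along (sin a, cos a) in station x, y. A torsion spring drives it to 0: 0.32 N m at 0, plus 0.4 per rad (11 N at the knob when open). 20 mm wide, 140 mm long, z 65 to 77 mm.
- bolt (a joint): Travel of the bolt on top of the bar, m: 0 drawn in, 0.030 fully out (away from the hinge). 4 N friction, stays where left. Nose 12 mm wide, z 77 to 87 mm, ends 145 mm plus travel from the hinge axis. Drawn in (below 0.010) it passes the keeper; slid out while the bar is held beyond 1.65 it goes behind the keeper, which then holds the bar at about 1.62.
- bolt_knob (a point): Middle of the bolt's black upright round knob (18 mm diameter, from 92 to 126 mm above the bench; this point at 109 mm). It stands on the bolt, 90 mm plus the bolt's travel from the hinge axis, and moves with bar and bolt: the handle for both swinging the bar and sliding the bolt.
- bar_hinge (a point): Point on the bar's vertical hinge axis, 71 mm above the bench; axes as the station's.
- tin_low: Largest closed rectangular tin box (plain grey sheet metal, lid seam round it, white paper panels on the long sides), 110 (x) x 70 (y) x 45 mm, 0.6 kg, already standing in the bay with its top 57 mm above the bench, length along the station's x. Stays there, as the bottom of the column. Origin: centre of its underside.
- tin_mid: Middle-sized closed rectangular tin box (plain grey sheet metal, lid seam round it, white paper panels on the long sides), 100 (x) x 60 (y) x 40 mm, about 0.35 kg, lying flat on the bench right or left of the station. Origin: centre of its underside.
- tin_top: Smallest closed rectangular tin box (plain grey sheet metal, lid seam round it, white paper panels on the long sides), 80 (x) x 48 (y) x 34 mm, about 0.22 kg, lying flat on the bench on the other side. Origin: centre of its underside.
- by_glue_bottle: Bystander: white glue bottle, 41 x 62 x 190 mm, standing. Origin: centre of its underside.
- by_screw_jar: Bystander: jar of screws, 68 mm diameter, 92 mm high, standing. Origin: centre of its underside.
- by_tape_measure: Bystander: tape measure, 68 x 72 x 36 mm, on the open bench in the station's +x+y quarter, under the bar's swing. Origin: centre of its underside.
- by_wedge_1: Bystander: timber wedge, 30 x 100 x 28 mm, in front of the station. Origin: centre of its underside.
- by_wax_tin: Bystander: round tin, 83 mm diameter, 38 mm high. Origin: centre of its underside.
- by_offcut_3: Bystander: timber block, 60 x 90 x 45 mm. Origin: centre of its underside.
Not all that is in view belongs to the job. What is shaped like the tin_mid but purple is not meant.

How it is judged:
On the way, in this order (a step that is already met when the one before it is completed fails the run):
1. the bar is wound open past the keeper (beyond 1.5 rad), its bolt is out at least 20 mm behind the keeper, and the fingers have let go (value of joint bar above 1.5 rad and value of joint bolt above 0.02 m and contact force between the fingers and anything else below 0.3 N), for 0.3 s.
2. the middle-sized tin stands centred and square on the bottom tin, released (horizontal distance between tin_mid and tin_low below 0.012 m and angle between the x axis of tin_mid and the x axis of tin_low, either way round below 0.15 rad and z of tin_mid in the frame of tin_low between 0.041 and 0.049 m and angle between tin_mid's own z axis and vertical below 0.06 rad and contact force between the fingers and anything else below 0.3 N), for 0.2 s.
At the end, for the whole second after the job is handed in: Bar latched open (beyond 1.5 rad, bolt out at least 20 mm); bottom tin within 15 mm of its start; the middle and then the smallest tin on it, each flat, centred within 12 mm and square within 0.15 rad (either way round) on the one below, released and at rest (value of joint bar above 1.5 rad and value of joint bolt above 0.02 m and horizontal distance between tin_mid and tin_low below 0.012 m and angle between the x axis of tin_mid and the x axis of tin_low, either way round below 0.15 rad and z of tin_mid in the frame of tin_low between 0.041 and 0.049 m and horizontal distance between tin_top and tin_mid below 0.012 m and angle between the x axis of tin_top and the x axis of tin_mid, either way round below 0.15 rad and z of tin_top in the frame of tin_mid between 0.036 and 0.044 m and angle between each of tin_low, tin_mid, tin_top's own z axis and vertical below 0.06 rad and distance of tin_low from where it was at the start of the episode below 0.015 m and linear speed of each of tin_mid, tin_top below 0.02 m/s); the robot touches nothing.
It fails at once if a bystander is moved by more than 25 mm (distance of any of by_glue_bottle, by_screw_jar, by_tape_measure, by_wedge_1, by_wax_tin, by_offcut_3 from where it was at the start of the episode above 0.025 m).
It also fails if it takes over 72 s, if anything falls off the work surface, if the arm or the gripper's body presses on something with over 40 N, if the wrist force passes 120 N, or if a joint passes its speed limit or range.

## Working session

There is one attempt and no reset: what is moved stays moved. The work goes in short steps, Python scripts to look and compute and a shell command to move; the robot and the scene stay as the last step left them, time stands still between calls to the robot, and variables do not carry over. Pictures are saved under pics/ and viewed, at most 10 in all, crops included, and the job is handed in when it is done.

```bash
ls; mkdir -p pics
python3 - <<'E'
from station import *
import cv2,numpy as np
s=get_state();print(s['t'],s['eef_pos'],s['ee_rot'],s['width'],grip_point_offset)
for n in("scene","top"):
    f=grab_frame(n);cv2.imwrite(f'pics/{n}0.png',f);p=camera_params(n);print(n,p['vertical_fov'],p['cx'],p['cy'],np.round(p['view'],4).tolist())
E
```

```text
pics
0.0 [0.25633846 0.62390776 0.22562344] [ 3.13991934e+00 -1.73606023e-04 -3.89900586e-01] 0.08754310686779915 0.0188
scene 52.923384404897675 282.9499710539033 206.96490867461014 [[0.6838, -0.7297, -0.0027, -0.3485], [-0.5812, -0.5424, -0.6067, 0.322], [0.4412, 0.4164, -0.7949, 1.1979], [0.0, 0.0, 0.0, 1.0]]
top 54.9997974933208 278.37760271956495 210.08271527466437 [[-0.0205, -0.9998, 0.0037, -0.0276], [-0.9741, 0.0192, -0.2255, 0.5213], [0.2254, -0.0082, -0.9742, 1.3856], [0.0, 0.0, 0.0, 1.0]]
```

View pics/scene0.png

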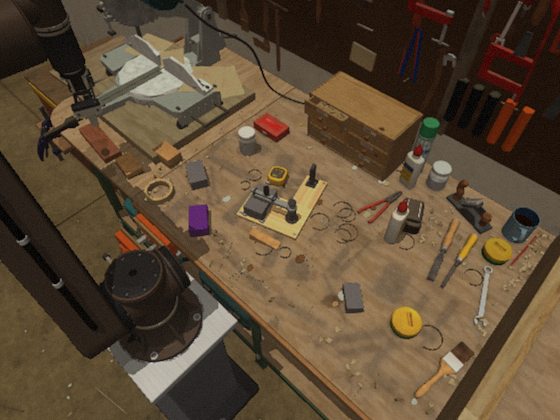

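View pics/top0.png

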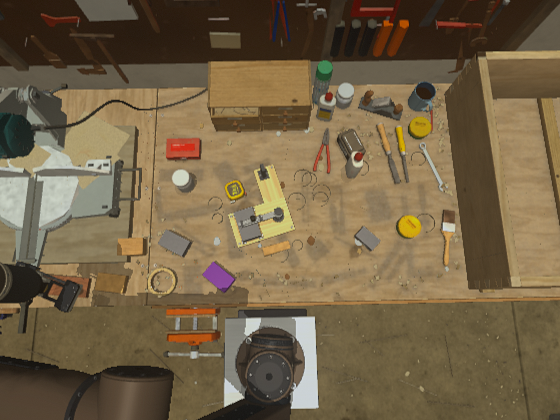

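The top view shows the station at about (260,205) and the tape at (235,190). Grey boxes are at (175,243) and (367,238), with a purple decoy at (218,276). Could be taken for tin_mid: grey (175,243), purple (218,276), grey (367,238). I choose the larger grey one on the left as tin_mid and the smaller on the right as tin_top, and check both in a crop.

Run:
```python
import cv2
f=cv2.imread('pics/top0.png');c=f[155:295,150:394];cv2.imwrite('pics/c1.png',cv2.resize(c,None,fx=3.25,fy=3.25,interpolation=cv2.INTER_CUBIC))
```

```text
(no output)
```

View pics/c1.png

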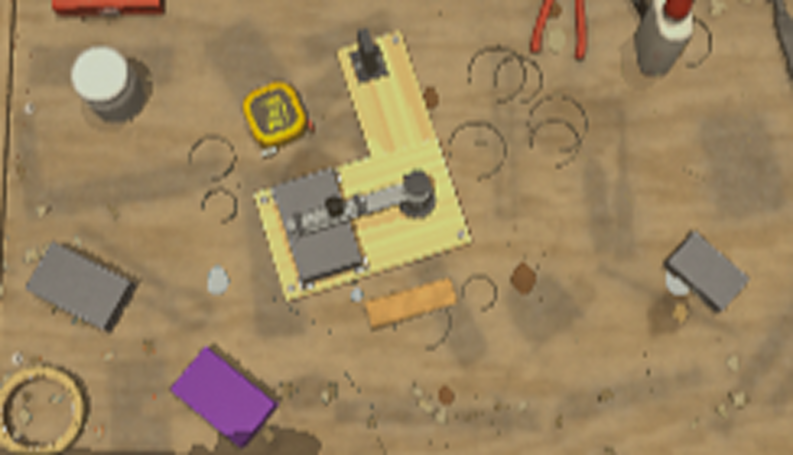

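The crop shows tin_mid at about (80,285), tin_top at (707,270), purple at (223,395), knob at (335,207), hinge cap at (417,193), keeper at (368,55). The larger grey tin on the left is tin_mid.

```bash
cat > h.py <<'E'
from station import *
import numpy as np, cv2, json
from scipy.spatial.transform import Rotation as R
from scipy.optimize import least_squares
def proj(p,P):
    P=np.atleast_2d(P).astype(float);V=np.array(p['view']);c=P@V[:3,:3].T+V[:3,3]
    f=210/np.tan(np.radians(p['vertical_fov'])/2)
    return c[:,:2]/c[:,2:]*f+[p['cx'],p['cy']]
def unproj(p,px,z):
    px=np.atleast_2d(px).astype(float);V=np.array(p['view']);f=210/np.tan(np.radians(p['vertical_fov'])/2)
    d=np.c_[(px-[p['cx'],p['cy']])/f,np.ones(len(px))]@V[:3,:3];o=-V[:3,:3].T@V[:3,3]
    return o+d*((z-o[2])/d[:,2])[:,None]
def fit(p,px,L,g):  # L: local 3d points; pose x,y,yaw on bench
    def w(v): c,s=np.cos(v[2]),np.sin(v[2]);return np.c_[L[:,0]*c-L[:,1]*s+v[0],L[:,0]*s+L[:,1]*c+v[1],L[:,2]]
    r=least_squares(lambda v:(proj(p,w(v))-px).ravel(),g);return r.x,np.abs(r.fun).max()
def move(pos,yaw):
    """shift (cm) and turn from present pose to TCP pos, tool down with tool y at yaw of world (mod pi)"""
    s=get_state();R0=R.from_euler('xyz',s['ee_rot'])
    best=None
    for k in range(-2,3):
        # tool y dir in world = (cos yaw, sin yaw)
        y=yaw+k*np.pi;Y=np.array([np.cos(y),np.sin(y),0]);Z=np.array([0,0,-1.]);M=np.c_[np.cross(Y,Z),Y,Z]
        rv=(R0.inv()*R.from_matrix(M)).as_rotvec()
        if best is None or np.linalg.norm(rv)<np.linalg.norm(best)-1e-6: best=rv
    t=R0.inv().apply(np.array(pos)-s['eef_pos'])*100
    print('shift',np.round(t,2),'turn',np.round(best,3),'q6',round(s['q'][5],2))
E
python3 - <<'E'
from h import *
p=camera_params('top')
def c(l): return np.array(l)/3.25+[150,155]-0.35
st=c([(288,300),(470,240),(403,32),(255,192)])
L=np.array([(-130,110,12),(-130,-110,12),(130,-110,12),(0,110,12)])/1e3
print(unproj(p,st,.012).round(3).tolist())
print('st',fit(p,st[:3],L[:3],[.5,0,0.]))
for n,px,a,b,h in(('mid',[(58,242),(135,280),(110,328),(27,285)],.1,.06,.04),('top',[(693,230),(747,282),(722,310),(668,264)],.08,.048,.034)):
    w=unproj(p,c(px),h);print(n,w.round(3).tolist(),w.mean(0), np.linalg.norm(w[1]-w[0]),np.linalg.norm(w[2]-w[1]),np.arctan2(*(w[1]-w[0]+w[2]-w[3])[1::-1]))
E
```

```text
[[0.397, 0.11, 0.012], [0.461, -0.095, 0.012], [0.71, -0.024, 0.012], [0.522, 0.147, 0.012]]
st (array([0.55376424, 0.04442586, 0.29317913]), np.float64(0.8746071283986794))
mid [[0.463, 0.361, 0.04], [0.419, 0.275, 0.04], [0.367, 0.301, 0.04], [0.416, 0.393, 0.04]] [0.41604849 0.3324867  0.04      ] 0.09676094347231955 0.05816871174985986 -2.051303122690861
top [[0.464, -0.343, 0.034], [0.404, -0.398, 0.034], [0.374, -0.369, 0.034], [0.426, -0.313, 0.034]] [ 0.41684056 -0.35561273  0.034     ] 0.08148216331578614 0.04262280865388842 -2.356048555959181
```

Run:
```python
from h import *
move([.484,.049,.25],.293)
```

```text
shift [42.91 44.53 -2.36] turn [ 0.001 -0.001  0.888] q6 -0.29
```

```bash
python3 -m creep '[[[8.7,4.3,4.5,-0.3,0,0,0.09],[8.7,8.6,8.9,-0.5,0,0,0.18],[8.7,12.9,13.4,-0.8,0,0,0.27],[8.7,17.2,17.8,-1,0,0,0.36],[8.7,21.5,22.3,-1.2,0,0,0.45],[8.7,25.8,26.7,-1.5,0,0,0.54],[8.7,30,31.2,-1.7,0,0,0.63],[8.7,34.3,35.6,-2,0,0,0.71],[8.7,38.6,40.1,-2.2,0,0,0.8],[8.7,42.9,44.5,-2.4,0,0,0.89],[8.7,42.9,44.5,-2.4,0,0,0.89],[8.7,42.9,44.5,-2.4,0,0,0.89]]]' 30
python3 - <<'E'
from h import *
s=get_state();print(s['t'],s['eef_pos'],s['ee_rot'],s['q'])
p=camera_params('wrist');f=grab_frame('wrist');cv2.imwrite('pics/w1.png',f);json.dump({k:np.array(v).tolist() for k,v in p.items()if k in('vertical_fov','cx','cy','view')},open('w1.json','w'))
E
```

```text
t: 1.6
eef_pos: [0.484, 0.0493, 0.2502]
ee_rot: [3.141, 0.0, -1.281]
force: [-0.9, 0.1, 1.0]
width: 0.087
gripper_force: 0.0
1.6 [0.48400681 0.04932843 0.25022117] [ 3.14095004e+00  1.45019267e-04 -1.28088763e+00] [ 5.06562941e-01  2.79804941e-02 -3.51764151e-01 -3.01155993e-04
 -1.19164812e+00 -2.16542653e-01]
```

View pics/w1.png

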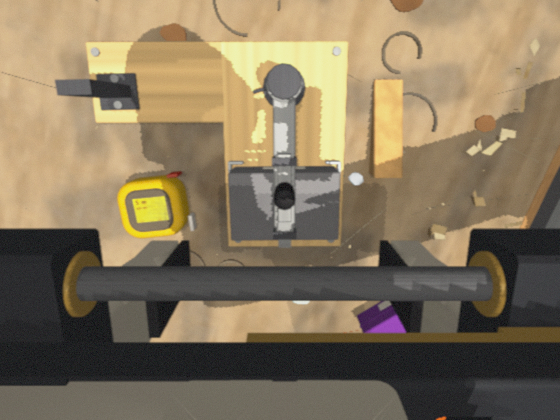

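The wrist view shows station base corners at (348,42), (87,42), (341,246), hinge cap (285,84), knob (285,192), and tin_low's top from (230,168) to (341,240).

Run:
```python
from h import *
p=json.load(open('w1.json'))
L=np.array([(-130,-110,12),(130,-110,12),(-130,110,12),(-65,-65,102)])/1e3
px=np.array([(348,42),(87,42),(342,246),(284,83)])
v,e=fit(p,px,L,[.55,.04,.29]);print(v,e)
c,s=np.cos(v[2]),np.sin(v[2]);M=np.array([[c,-s],[s,c]])
H=v[:2]+M@[-.065,-.065];K=v[:2]+M@[-.065,.025];print('H',H,'K',K,proj(p,[[*K,.126],[*K,.092]]))
print('tin_low top px',proj(p,[[*(v[:2]+M@[-.065+a,.05+b]),.057] for a,b in((-.055,-.035),(.055,-.035),(.055,.035),(-.055,.035))]).round(0).tolist())
```

```text
[0.55229273 0.04753969 0.2961185 ] 2.5576789158422457
H [ 0.50908941 -0.03359891] K [0.48282652 0.05248396] [[283.98356616 198.71795507]
 [283.97887893 189.6604849 ]]
tin_low top px [[340.0, 172.0], [227.0, 172.0], [231.0, 240.0], [338.0, 239.0]]
```

Run:
```python
from h import *
move([.4828,.0525,.094],.296)
```

```text
shift [-0.27  0.03 15.63] turn [ 0.     0.    -0.005] q6 -0.22
```

```bash
python3 -m creep '[[[8.7,-0.3,0,5,0,0,0],[8.7,-0.3,0,10,0,0,0],[8.7,-0.3,0,14,0,0,0],[8.7,-0.3,0,15.6,0,0,0],[8.7,-0.3,0,15.6,0,0,0],[0.5,-0.3,0,15.6,0,0,0],[0.5,-0.3,0,15.6,0,0,0],[0.5,-0.3,0,15.6,0,0,0],[0.5,-0.3,0,15.6,0,0,0],[0.5,-0.3,0,15.6,0,0,0],[0.5,-0.3,0,15.6,0,0,0]]]' 40
python3 - <<'E'
from h import *
s=get_state();H=np.array([.5091,-.0336]);y0=.2961
print(s['eef_pos'],s['force'],s['width'])
R0=R.from_euler('xyz',s['ee_rot'])
for a in np.linspace(0,1.74,16)[1:]:
    w=y0+np.pi/2-a
    P=np.array([*(H+.09*np.array([np.cos(w),np.sin(w)])),s['eef_pos'][2]])
    P0=np.array([*(H+.09*np.array([-np.sin(y0),np.cos(y0)])),s['eef_pos'][2]])
    print(round(a,3),np.round(R0.inv().apply(P-P0)*100,2))
E
```

```text
t: 3.02
eef_pos: [0.4834, 0.0525, 0.0946]
ee_rot: [-3.142, -0.0, -1.28]
force: [-0.6, -0.3, -0.5]
width: 0.0324
gripper_force: 0.0
[0.48339543 0.05251001 0.09459928] [-0.6374327  -0.29823797 -0.5266912 ] 0.03237890730317049
0.116 [ 0.06 -1.04  0.  ]
0.232 [ 0.23 -2.07  0.  ]
0.348 [ 0.52 -3.07  0.  ]
0.464 [ 0.93 -4.03  0.  ]
0.58 [ 1.45 -4.94  0.  ]
0.696 [ 2.06 -5.78  0.  ]
0.812 [ 2.77 -6.55  0.  ]
0.928 [ 3.57 -7.22  0.  ]
1.044 [ 4.43 -7.8   0.  ]
1.16 [ 5.36 -8.28  0.  ]
1.276 [ 6.34 -8.65  0.  ]
1.392 [ 7.35 -8.9   0.  ]
1.508 [ 8.39 -9.03  0.  ]
1.624 [ 9.43 -9.04  0.  ]
1.74 [10.47 -8.93  0.  ]
```

```bash
python3 -m creep '[[[0.5,0,0,0,0,0,0],[0.5,0,0,0,0,0,0],[0.5,0,0,0,0,0,0],[0.5,0,0,0,0,0,0]]]' 45;  python3 -m creep '[[[0.5,0.06,-1.04,0,0,0,0.116],[0.5,0.23,-2.07,0,0,0,0.232],[0.5,0.52,-3.07,0,0,0,0.348],[0.5,0.93,-4.03,0,0,0,0.464],[0.5,1.45,-4.94,0,0,0,0.58],[0.5,2.06,-5.78,0,0,0,0.696],[0.5,2.77,-6.55,0,0,0,0.812],[0.5,3.57,-7.22,0,0,0,0.928]]]'
```

```text
t: 3.52
eef_pos: [0.4831, 0.0524, 0.0945]
ee_rot: [3.141, -0.0, -1.28]
force: [-2.0, -0.9, 1.1]
width: 0.0168
gripper_force: 45.0
t: 4.53
eef_pos: [0.5631, 0.0395, 0.0946]
ee_rot: [3.141, 0.0, -2.211]
force: [-2.0, 3.6, 1.6]
width: 0.0173
gripper_force: 45.0
```

```bash
python3 -m creep '[[[0.5,0.06,-1.04,0,0,0,0.116],[0.5,0.23,-2.07,0,0,0,0.232],[0.5,0.52,-3.07,0,0,0,0.348],[0.5,0.93,-4.03,0,0,0,0.464],[0.5,1.45,-4.94,0,0,0,0.58],[0.5,2.06,-5.78,0,0,0,0.696],[0.5,2.77,-6.55,0,0,0,0.812],[0.5,2.95,-6.7,0,0,0,0.835],[0.5,2.95,-6.7,0,0,0,0.835]]]'
python3 - <<'E'
from h import *
s=get_state();d=s['eef_pos'][:2]-np.array([.5091,-.0336]);print('r',np.hypot(*d),'a',.2961+np.pi/2-np.arctan2(d[1],d[0]),s['q'])
cv2.imwrite('pics/w2.png',grab_frame('wrist'))
E
```

```text
t: 5.65
eef_pos: [0.6008, -0.0231, 0.0947]
ee_rot: [3.14, 0.003, -3.042]
force: [3.0, 7.4, -2.3]
width: 0.0169
gripper_force: 45.0
r 0.09232272095644412 a 1.752566518528617 [ 2.85779617e-01  3.52192820e-01 -3.25378898e-01 -9.98572777e-04
 -8.89644235e-01 -1.75602705e+00]
```

View pics/w2.png

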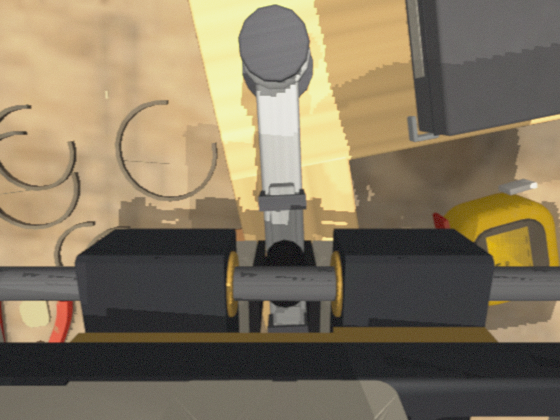

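The bar is held open at about 1.75 rad, with the knob in the grip at (285,270). Next I slide the bolt out along tool −x.

```bash
python3 -m creep '[[[0.5,-0.8,0,0,0,0,0],[0.5,-1.6,0,0,0,0,0],[0.5,-2.4,0,0,0,0,0],[0.5,-2.9,0,0,0,0,0],[0.5,-2.9,0,0,0,0,0]]]' 50
python3 - <<'E'
from h import *
s=get_state();d=s['eef_pos'][:2]-np.array([.5091,-.0336]);print('r',np.hypot(*d),'a',.2961+np.pi/2-np.arctan2(d[1],d[0]))
E
```

```text
t: 6.32
eef_pos: [0.6281, -0.0204, 0.0945]
ee_rot: [3.141, 0.0, -3.041]
force: [-2.1, 6.5, 2.9]
width: 0.0169
gripper_force: 50.0
r 0.11968979299531063 a 1.7564019866266585
```

```bash
python3 -m creep '[[[0.5,0,0.7,0,0,0,-0.06],[0.5,0.08,1.4,0,0,0,-0.12],[0.5,0.08,1.4,0,0,0,-0.12]]]'; python3 -m creep '[[[3,0,0,0,0,0,0],[4,0,0,0,0,0,0],[6,0,0,0,0,0,0],[8.7,0,0,0,0,0,0],[8.7,0,0,0,0,0,0],[8.7,0,0,0,0,0,0],[8.7,0,0,0,0,0,0]]]'
python3 - <<'E'
from h import *
s=get_state();print(s['q'])
cv2.imwrite('pics/w3.png',grab_frame('wrist'))
E
```

```text
t: 6.7
eef_pos: [0.6257, -0.0082, 0.0945]
ee_rot: [-3.141, -0.001, -2.921]
force: [-0.0, -2.8, 0.4]
width: 0.0171
gripper_force: 50.0
t: 7.58
eef_pos: [0.6258, -0.0078, 0.0946]
ee_rot: [3.142, -0.0, -2.923]
force: [-0.0, 0.6, -0.3]
width: 0.0813
gripper_force: 0.0
[ 2.99101228e-01  3.89278181e-01 -2.66742526e-01 -7.70168472e-06
 -9.14784915e-01 -1.65107097e+00]
```

View pics/w3.png

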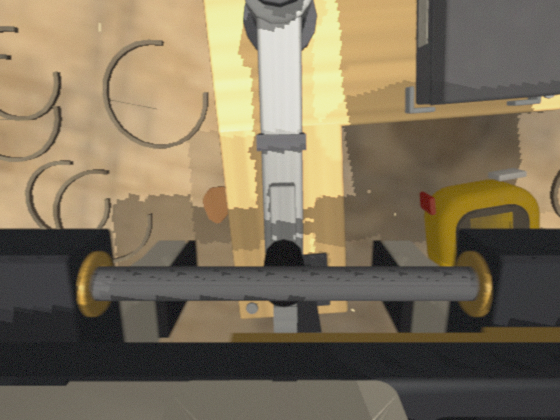

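The view shows the bar still pointing at the keeper with the fingers open, so the latch holds. Now up and over to tin_mid.

Run:
```python
from h import *
move([.416,.332,.22],-.48)
```

```text
shift [ 13.1   37.72 -12.54] turn [ 0.     0.    -0.872] q6 -1.65
```

```bash
python3 -m creep '[[[8.7,0,0,-4,0,0,0],[8.7,0,0,-8,0,0,0],[8.7,0,1,-12,0,0,0],[8.7,2,6,-12.5,0,0,-0.12],[8.7,4,11.5,-12.5,0,0,-0.25],[8.7,6,17,-12.5,0,0,-0.37],[8.7,8,22.5,-12.5,0,0,-0.5],[8.7,10,28,-12.5,0,0,-0.62],[8.7,12,33.5,-12.5,0,0,-0.75],[8.7,13.1,37.7,-12.5,0,0,-0.87],[8.7,13.1,37.7,-12.5,0,0,-0.87],[8.7,13.1,37.7,-12.5,0,0,-0.87]]]'
python3 - <<'E'
from h import *
s=get_state();print(s['eef_pos'],s['ee_rot'])
p=camera_params('wrist');f=grab_frame('wrist');cv2.imwrite('pics/w4.png',f);json.dump({k:np.array(v).tolist() for k,v in p.items()if k in('vertical_fov','cx','cy','view')},open('w4.json','w'))
E
```

```text
t: 9.12
eef_pos: [0.4159, 0.3317, 0.2195]
ee_rot: [3.142, -0.0, -2.053]
force: [0.6, -0.2, -0.0]
width: 0.0871
gripper_force: 0.0
[0.41588133 0.33171451 0.21950927] [ 3.14158037e+00 -2.74703500e-04 -2.05288760e+00]
```

View pics/w4.png

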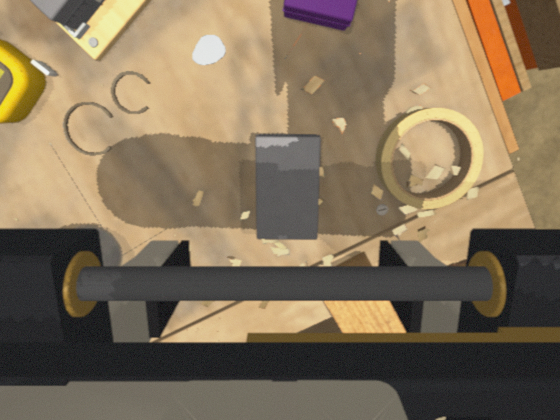

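The tin's top corners are at about (257,136), (320,136), (318,239) and (257,238).

Run:
```python
from h import *
p=json.load(open('w4.json'))
w=unproj(p,[(257,136),(320,136),(318,239),(257,238)],.04)
print(np.linalg.norm(np.diff(w,axis=0),axis=1))
c=w.mean(0);d=(w[3]-w[0]+w[2]-w[1]);a=np.arctan2(d[1],d[0]);print(c,a)
move([c[0],c[1],.006],a+np.pi/2)
```

```text
[0.05754295 0.09964898 0.05988504]
[0.41451766 0.33999143 0.04      ] 1.081571172249299
shift [-0.7   0.55 21.35] turn [ 0.    -0.     0.006] q6 -1.52
```

```bash
python3 -m creep '[[[8.7,-0.7,0.55,5,0,0,0],[8.7,-0.7,0.55,10,0,0,0],[8.7,-0.7,0.55,15,0,0,0],[8.7,-0.7,0.55,19,0,0,0],[8.7,-0.7,0.55,21.2,0,0,0],[8.7,-0.7,0.55,21.2,0,0,0],[4,-0.7,0.55,21.2,0,0,0],[4,-0.7,0.55,21.2,0,0,0],[4,-0.7,0.55,21.2,0,0,0],[4,-0.7,0.55,21.2,0,0,0],[4,-0.7,0.55,21.2,0,0,0],[4,-0.7,0.55,21.2,0,0,0]]]' 30
python3 - <<'E'
from h import *
M=R.from_euler('z',.2961).as_matrix()[:2,:2];C=np.array([.5523,.0475])+M@[-.065,.05];print(C)
s=get_state();print(s['eef_pos'],s['q'])
move([*C,.2],.2961+np.pi/2)
E
```

```text
t: 10.68
eef_pos: [0.415, 0.3411, 0.0086]
ee_rot: [-3.141, 0.002, -2.052]
force: [0.2, -0.8, 7.0]
width: 0.06
gripper_force: 30.0
[0.47553908 0.0763576 ]
[0.41497952 0.34113169 0.00860741] [ 1.05346127e+00  3.79678469e-01 -5.48018158e-01  7.22520445e-04
 -6.41412676e-01 -1.53559575e+00]
shift [ 20.63 -17.64 -19.17] turn [0.    0.002 0.793] q6 -1.54
```

```bash
python3 -m creep '[[[4,0,0,-3,0,0,0],[4,0,0,-8,0,0,0],[4,0,0,-13,0,0,0],[4,1,-1,-17,0,0,0.02],[4,4,-3.5,-19.2,0,0,0.1],[4,7,-6,-19.2,0,0,0.22],[4,10.3,-8.8,-19.2,0,0,0.36],[4,13.6,-11.6,-19.2,0,0,0.5],[4,16.6,-14.2,-19.2,0,0,0.64],[4,19,-16.2,-19.2,0,0,0.74],[4,20.6,-17.6,-19.2,0,0,0.793],[4,20.6,-17.6,-19.2,0,0,0.793],[4,20.6,-17.6,-19.2,0,0,0.793]]]'
python3 - <<'E'
from h import *
s=get_state();print(s['q'])
p=camera_params('wrist');f=grab_frame('wrist');cv2.imwrite('pics/w5.png',f)
json.dump({k:np.array(v).tolist() for k,v in p.items()if k in('vertical_fov','cx','cy','view')},open('w5.json','w'))
move([.4755,.0764,.0666],.2961+np.pi/2)
E
```

```text
t: 12.3
eef_pos: [0.4745, 0.0767, 0.1994]
ee_rot: [3.141, -0.0, -2.845]
force: [0.3, 0.4, -1.8]
width: 0.06
gripper_force: 30.0
[ 5.70336931e-01  5.65041765e-02 -4.42774726e-01 -4.47625487e-04
 -1.07181688e+00 -1.84465991e+00]
shift [-0.07 -0.08 13.28] turn [ 0.    -0.     0.001] q6 -1.84
```

View pics/w5.png

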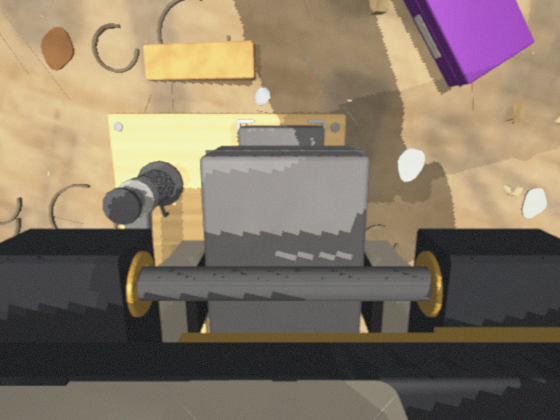

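The held tin's far top edge is at row ~153 (columns 203–368), and tin_low's far edge is at row ~127 (columns 240–324).

Run:
```python
from h import *
p=json.load(open('w5.json'));s=get_state();R0=R.from_euler('xyz',s['ee_rot'])
for px,z in(([(203,155),(368,155)],s['eef_pos'][2]+.0314),([(240,127),(324,127)],.057)):
    w=unproj(p,px,z);print((R0.inv().apply(w-s['eef_pos'])*1000).round(1).tolist())
```

```text
[[52.4, -26.9, -31.4], [52.3, 30.8, -31.4]]
[[54.1, -34.1, 142.4], [54.0, 33.8, 142.5]]
```

```bash
python3 -m creep '[[[4,-0.3,-0.05,4,0,0,0],[4,-0.3,-0.05,8,0,0,0],[4,-0.3,-0.05,11,0,0,0],[4,-0.3,-0.05,12.5,0,0,0],[4,-0.3,-0.05,13,0,0,0],[4,-0.3,-0.05,13.3,0,0,0],[4,-0.3,-0.05,13.3,0,0,0]]]'
```

```text
t: 13.22
eef_pos: [0.4782, 0.0772, 0.067]
ee_rot: [3.141, 0.001, -2.845]
force: [-0.3, -0.2, -3.1]
width: 0.0597
gripper_force: 30.0
```

```bash
python3 -m creep '[[[4,0,0,0.1,0,0,0],[4,0,0,0.15,0,0,0],[4,0,0,0.15,0,0,0]]]'; python3 -m creep '[[[6.6,0,0,0,0,0,0],[7.6,0,0,0,0,0,0],[8.7,0,0,0,0,0,0],[8.7,0,0,0,0,0,0],[8.7,0,0,0,0,0,0],[8.7,0,0,-2,0,0,0],[8.7,0,0,-6,0,0,0],[8.7,0,0,-11,0,0,0],[8.7,0,0,-16,0,0,0],[8.7,0,0,-16,0,0,0],[8.7,0,0,-16,0,0,0]]]'
python3 - <<'E'
from h import *
p=camera_params('wrist');f=grab_frame('wrist');cv2.imwrite('pics/w6.png',f)
json.dump({k:np.array(v).tolist() for k,v in p.items()if k in('vertical_fov','cx','cy','view')},open('w6.json','w'))
move([.417,-.356,.22],-2.356+np.pi/2)
E
```

```text
t: 13.6
eef_pos: [0.4781, 0.077, 0.0656]
ee_rot: [3.141, 0.001, -2.846]
force: [-2.6, 0.4, 3.3]
width: 0.06
gripper_force: 30.0
t: 14.98
eef_pos: [0.4775, 0.0768, 0.2247]
ee_rot: [3.141, -0.0, -2.846]
force: [0.5, 0.2, -0.4]
width: 0.0872
gripper_force: 0.0
shift [ 18.36 -39.63   0.43] turn [ 0.    -0.001 -0.49 ] q6 -1.84
```

View pics/w6.png

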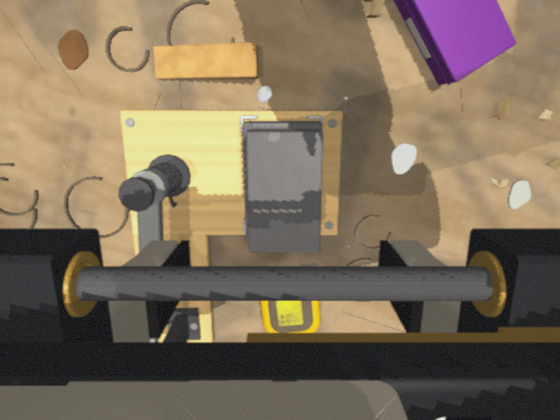

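tin_mid stands square on tin_low, with top corners at about (246,131), (321,131), (320,250) and (248,250). tin_low's rim shows at row ~123. On to tin_top.

```bash
python3 - <<'E'
from h import *
p=json.load(open('w6.json'))
w=unproj(p,[(246,131),(321,131),(320,250),(248,250)],.097);print(w.mean(0),np.linalg.norm(np.diff(w,axis=0),axis=1))
print(proj(p,[[*(np.array([.4755,.0764])+R.from_euler('z',.2961).as_matrix()[:2,:2]@[a,b]),.057] for a,b in((-.055,-.035),(-.055,.035))]))
E
python3 -m creep '[[[8.7,2,-4.4,0,0,0,-0.05],[8.7,4,-8.8,0,0,0,-0.1],[8.7,6.1,-13.2,0,0,0,-0.16],[8.7,8.2,-17.6,0,0,0,-0.22],[8.7,10.2,-22,0,0,0,-0.27],[8.7,12.2,-26.4,0,0,0,-0.33],[8.7,14.3,-30.8,0,0,0,-0.38],[8.7,16.3,-35.2,0,0,0,-0.44],[8.7,18.4,-39.6,0.4,0,0,-0.49],[8.7,18.4,-39.6,0.4,0,0,-0.49],[8.7,18.4,-39.6,0.4,0,0,-0.49]]]'
python3 - <<'E'
from h import *
p=camera_params('wrist');f=grab_frame('wrist');cv2.imwrite('pics/w7.png',f)
json.dump({k:np.array(v).tolist() for k,v in p.items()if k in('vertical_fov','cx','cy','view')},open('w7.json','w'))
E
```

```text
[0.4746217  0.07746809 0.097     ] [0.05784172 0.09801546 0.06037925]
[[242.1512048  122.03138335]
 [322.31435852 121.95562641]]
t: 16.4
eef_pos: [0.4166, -0.3554, 0.2196]
ee_rot: [3.139, -0.001, -2.357]
force: [-0.6, 0.5, 1.0]
width: 0.0868
gripper_force: 0.0
```

View pics/w7.png

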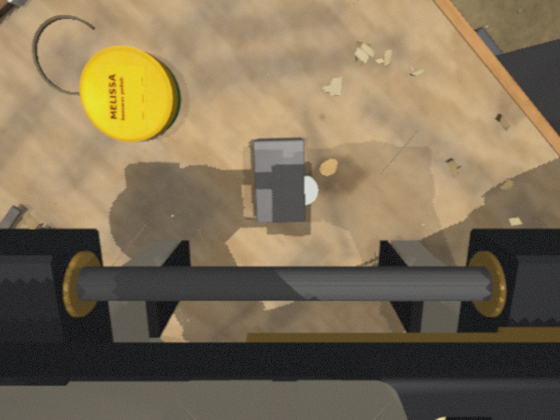

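tin_top's corners are at about (254,140), (304,139), (305,221) and (256,222).

Run:
```python
from h import *
p=json.load(open('w7.json'))
w=unproj(p,[(254,140),(304,139),(305,221),(256,222)],.034)
print(np.linalg.norm(np.diff(w,axis=0),axis=1))
c=w.mean(0);d=(w[3]-w[0]+w[2]-w[1]);a=np.arctan2(d[1],d[0]);print(c,a)
move([c[0],c[1],.006],a+np.pi/2)
```

```text
[0.04660952 0.07989955 0.04836435]
[ 0.41814201 -0.35670427  0.034     ] 0.7990320180699549
shift [ 0.03 -0.24 21.41] turn [ 0.002 -0.001 -0.013] q6 -0.44
```

```bash
python3 -m creep '[[[8.7,0,-0.2,5,0,0,-0.01],[8.7,0,-0.2,10,0,0,-0.01],[8.7,0,-0.2,15,0,0,-0.01],[8.7,0,-0.2,19,0,0,-0.01],[8.7,0,-0.2,21.2,0,0,-0.01],[8.7,0,-0.2,21.2,0,0,-0.01],[3,0,-0.2,21.2,0,0,-0.01],[3,0,-0.2,21.2,0,0,-0.01],[3,0,-0.2,21.2,0,0,-0.01],[3,0,-0.2,21.2,0,0,-0.01],[3,0,-0.2,21.2,0,0,-0.01],[3,0,-0.2,21.2,0,0,-0.01],[3,0,-0.2,21.2,0,0,-0.01]]]' 30
python3 - <<'E'
from h import *
move([.4746,.0775,.2],.2961+np.pi/2)
E
```

```text
t: 18.08
eef_pos: [0.419, -0.3572, 0.0095]
ee_rot: [-3.141, 0.0, -2.346]
force: [0.4, 1.3, 6.2]
width: 0.0479
gripper_force: 29.9
shift [-34.95  26.43 -19.07] turn [-0.001  0.     0.5  ] q6 -0.43
```

```bash
python3 -m creep '[[[3,0,0,-3,0,0,0],[3,0,0,-8,0,0,0],[3,0,0,-13,0,0,0],[3,0,0,-18,0,0,0],[3,-3,2.3,-21,0,0,0.04],[3,-7,5.3,-21,0,0,0.1],[3,-11,8.3,-21,0,0,0.16],[3,-15,11.3,-21,0,0,0.22],[3,-19,14.3,-21,0,0,0.28],[3,-23,17.4,-21,0,0,0.34],[3,-27,20.4,-21,0,0,0.4],[3,-31,23.4,-21,0,0,0.45],[3,-35,26.4,-21,0,0,0.5],[3,-35,26.4,-21,0,0,0.5],[3,-35,26.4,-21,0,0,0.5]]]'
python3 - <<'E'
from h import *
p=camera_params('wrist');f=grab_frame('wrist');cv2.imwrite('pics/w8.png',f)
json.dump({k:np.array(v).tolist() for k,v in p.items()if k in('vertical_fov','cx','cy','view')},open('w8.json','w'))
move([.4746,.0775,.107],.2961+np.pi/2)
E
```

```text
t: 19.95
eef_pos: [0.4743, 0.0776, 0.2183]
ee_rot: [-3.141, -0.002, -2.845]
force: [-0.5, -1.0, -2.1]
width: 0.0482
gripper_force: 29.9
shift [-0.04  0.03 11.15] turn [-0.    -0.001 -0.   ] q6 -1.85
```

View pics/w8.png

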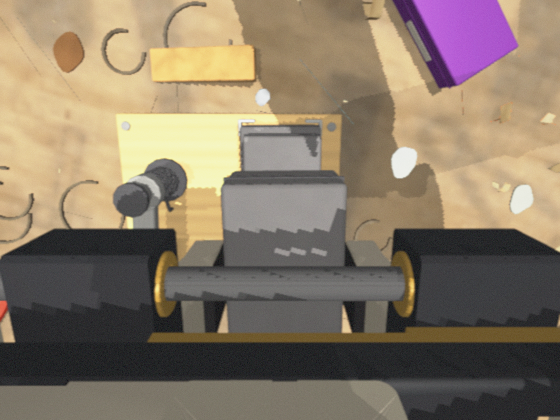

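Run:
```python
from h import *
p=json.load(open('w8.json'));s=get_state();R0=R.from_euler('xyz',s['ee_rot']);z=s['eef_pos'][2]
for px,zz in(([(223,181),(346,181)],z-.0095+.034),([(223,172),(346,172)],z-.0095),([(244,135),(321,135)],.097)):
    w=unproj(p,px,zz);print((R0.inv().apply(w-s['eef_pos'])*1000).round(1).tolist())
```

```text
[[41.6, -20.8, -24.4], [41.6, 25.3, -24.4]]
[[39.3, -26.4, 9.6], [39.4, 31.0, 9.6]]
[[48.9, -28.2, 121.6], [48.9, 30.1, 121.6]]
```

```bash
python3 -m creep '[[[3,-0.2,0,4,0,0,0],[3,-0.2,0,8,0,0,0],[3,-0.2,0,10,0,0,0],[3,-0.2,0,10.8,0,0,0],[3,-0.2,0,11.1,0,0,0],[3,-0.2,0,11.1,0,0,0]]]';python3 -m creep '[[[3,0,0,0.1,0,0,0],[3,0,0,0.1,0,0,0]]]'
```

```text
t: 20.75
eef_pos: [0.4774, 0.0783, 0.1087]
ee_rot: [3.141, 0.001, -2.846]
force: [-0.3, 0.0, -2.3]
width: 0.0482
gripper_force: 29.9
t: 21.0
eef_pos: [0.4771, 0.0785, 0.1075]
ee_rot: [3.141, 0.001, -2.846]
force: [-0.5, -0.2, -2.2]
width: 0.0475
gripper_force: 29.9
```

```bash
python3 -m creep '[[[3,0,0,0.1,0,0,0],[3,0,0,0.15,0,0,0],[3,0,0,0.15,0,0,0]]]'
```

```text
t: 21.38
eef_pos: [0.4772, 0.0785, 0.1065]
ee_rot: [-3.142, 0.001, -2.845]
force: [-4.1, 0.9, 7.4]
width: 0.0478
gripper_force: 29.9
```

Contact is made, so I release.

```bash
python3 -m creep '[[[5.4,0,0,0,0,0,0],[6.4,0,0,0,0,0,0],[8,0,0,0,0,0,0],[8,0,0,0,0,0,0],[8,0,0,0,0,0,0],[8,0,0,0,0,0,0],[8,0,0,-2,0,0,0],[8,0,0,-6,0,0,0],[8,0,0,-11,0,0,0],[8,0,0,-14,0,0,0],[8,0,0,-14,0,0,0],[8,0,0,-14,0,0,0]]]'
python3 - <<'E'
from h import *
f=grab_frame('wrist');t=grab_frame('top')
c=cv2.resize(t[155:265,200:310],(420,420),interpolation=cv2.INTER_CUBIC)
cv2.imwrite('pics/w9.png',cv2.resize(np.hstack([f,c]),(798,342)))
E
```

```text
t: 22.88
eef_pos: [0.4765, 0.0782, 0.245]
ee_rot: [3.141, -0.001, -2.846]
force: [0.8, -0.0, -0.2]
width: 0.0803
gripper_force: 0.0
```

View pics/w9.png

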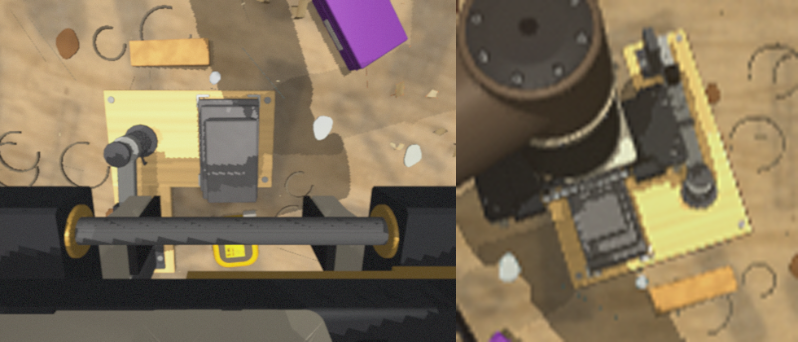

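Run:
```python
from h import *
p=camera_params('wrist');s=get_state();R0=R.from_euler('xyz',s['ee_rot']);k=560/456
for px,z in(([(206,120),(257,120)],.131),([(200,104),(258,104)],.097)):
    w=unproj(p,np.array(px)*k,z);print((R0.inv().apply(w-s['eef_pos'])*1000).round(1).tolist())
print(s['force'],s['qd'].round(3) if hasattr(s['qd'],'round') else s['qd'])
```

```text
[[40.4, -21.4, 113.5], [40.4, 25.1, 113.5]]
[[53.1, -29.9, 147.6], [53.0, 28.7, 147.6]]
[-0.52240494  0.00939182 -0.23974527] [ 0.001  0.004  0.002  0.002 -0.002  0.001]
```

```bash
python3 -c "
from station import *
print(job_done())"
```

```text
the job is handed in; nothing more can be done
None
```

I handed the job in after about 23 s of robot time: the bar is latched open, and tin_mid and tin_top are stacked on tin_low within about 4 mm of centre by my camera estimate, with the gripper clear; no verdict came back, and I viewed 12 pictures against the limit of 10.

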